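# Open the seed jar in the bracing block

## Robot

A 6-joint arm with a two-finger parallel gripper is mounted at the origin on the work surface. World frame = base frame: x ahead of the robot, y to its left, z up, the work surface at z = 0. Lengths are in m, angles in rad, forces in N, time in s.
With the tool pointing down it reaches from about 0.35 to 0.975 m from the base axis. Payload 7.1 kg.
Tool frame: the origin (TCP) lies midway between the tips of the shut fingers; the grasp point (between the pads) lies 19 mm behind it; z points along the fingers, y is the line along which they close (so a half turn about z gives the same grasp; the last joint's range is limited). The gripper opens to 88 mm and grips with 3 to 60 N. Pads are 20 mm wide; open, the fingers measure 115 mm over their backs; the gripper's body (75 mm by 178 mm) begins 61 mm behind the grasp point.
Start: joints at [-1.343, 0.423, 1.63, -0, 1.089, -0.019], TCP at [0.153, -0.606, 0.223] pointing down, gripper open.
Joint ranges: [-3, 3], [-0.9, 2.11], [0.09, 2.58], [-1.31, 4.45], [0.11, 2.69], [-2.54, 2.54]. Speed limits (rad/s): [2.39, 2.39, 3.01, 3.14, 3.14, 3.14].

## Interface

Orientations are given as a unit quaternion [w, x, y, z].
In Python, from station import move_pose, movel, movej, command_gripper, wait, inverse_kinematics, read_camera, camera_info, MotionError, job_done, get_time, get_joint_pos, get_qvel, get_effort, get_tcp_pos, get_ee_rot, get_ft_force, get_ft_torque, get_grip_width, get_finger_force gives the robot as it stands. Calls block until the motion is done:
- move_pose(position, orientation): joint-space move of the TCP to a pose.
- movel(position, frame=None, v=0.15, until_force=None): straight line of the TCP; frame=None keeps the orientation; v is the mean speed in m/s. With until_force (N) it stops when the force on the tool has changed by that much, and returns True; else False.
- movej(angles): joint-space move.
- command_gripper(opening): opening from 0.0 (shut) to 1.0 (fully open); the grip force is fixed at half the most; returns when the fingers have stopped.
- wait(seconds).
- inverse_kinematics(position, orientation): joint angles nearest the present ones, or None.
- read_camera(name): name is "scene" or "side" or "wrist"; returns the picture (480x640x3 uint8, red, green, blue); there is no depth.
- camera_info(name): a dict with "intrinsics" (3x3 intrinsics, pixels), "T" (4x4, takes a point from camera to world coordinates); the wrist camera has in their place "tool_from_camera" (4x4, takes a point from camera to tool coordinates, whose origin is the TCP and whose axes are the flange's). Camera axes: x right, y up, looking along -z (the intrinsics and any distortion apply to the point x, -y, -z); pixel columns grow to the right and rows downward; lengths in m; the calibration is good to about 2 mm. A picture is of the moment at which its call begins: read the wrist's pose just before it. camera_info takes no time and is no camera call.
A pose or a line that the arm cannot do raises MotionError and nothing moves.
- job_done(): hands the job in; it is judged then, once.
Readings, each from a call of its own:
- get_time(): time.
- get_joint_pos(): joint angles.
- get_qvel(): joint speeds.
- get_effort(): joint torques, N m.
- get_tcp_pos(): TCP position.
- get_ee_rot(): TCP orientation.
- get_ft_force(): force on the tool from outside, world axes, zero at the start.
- get_ft_torque(): the same for the moment, N m.
- get_grip_width(): opening from 0.0 (shut) to 1.0 (fully open).
- get_finger_force(): force on a finger pad.
Only numpy, scipy, OpenCV 4.12 (cv2) and the standard library are available. Lean on these libraries where they do the work, as an engineer would, in place of code of your own. Each camera call takes 0.05 s, during which the arm holds its last target. There are 200 camera calls.

## Task

Take the tall square seed jar, with its cap on, out of the cluttered grey bin and seat it upright, fully down in the square pocket of the wooden block, which braces it. Then twist the tight cap anticlockwise until its threads let go, lift it straight off and finish still holding it level just above the open jar, two or three centimetres clear of the rim, with the jar left seated in the block. Leave the other things in the bin and on the table as they are.

Things in the scene. Friction and masses are not known exactly. Their poses are not given: they have to be found in the camera images.
- cap_center (a point): Centre of the jar's round cap: plain aluminium, finely ribbed, 54 mm across, 23 mm tall. The point is on its axis, half-way up, 11.5 mm above its lower rim and 11.5 mm below its flat top; z is the axis, up. Screwed on at the start, its lower rim 5 mm above the jar's shoulder. Mass about 45 g.
- cap: The same cap, origin at its lower rim. Coarse threads: turned anticlockwise seen from above it comes free after 35 to 55 degrees (differs by start), stays free for at least 40 more, then meets a stop. A sprung seal under it presses on the threads with about 28 N (0.3 to 0.8 N m to turn) and lifts it 2 mm as it comes free. The threads carry the jar's weight: the jar can be lifted by its cap.
- jar_center (a point): Centre of the seed jar, clear glass with brown seed balls inside: body 50 mm square and 58 mm tall, then a round neck 37 mm across ending in the rim. The point is on its axis, 39 mm above its underside, 39 mm below the rim and 35.5 mm below the centre of the screwed-on cap. x and y are square to its sides, z up. Upright in one of four places in the bin, where its cap is the highest thing.
- jar: The same jar, origin at the centre of its underside. Mass 0.24 to 0.39 kg.
- pocket_floor (a point): Centre of the floor of the square pocket in the wooden bracing block. The block is fixed, 130 x 130 mm, 34 mm tall. The pocket is 53 mm square (1.5 mm clear on each side of the jar), 26 mm deep, sides along x and y of this frame, z up, 3 mm chamfer at the mouth. Seated, the jar's centre is 39 mm above this point.
- bin: Fixed grey plastic seed bin, open at the top, 210 mm (x) by 250 mm (y) by 55 mm tall, walls and floor 5 mm thick, its flap folded back down outside the +y wall, reaching 165 mm from the centre. Origin: centre of its underside.
- clip_jar: Short round glass jar with a clip lid, 44 mm across, 48 mm tall, loose in the bin. Origin: centre of its underside. Leave it.
- mini_pot: Small terracotta pot, 54 mm across, 45 mm tall, loose in the bin. Origin: centre of its underside. Leave it.
- seed_tin: Small round steel tin, 44 mm across, 42 mm tall, loose in the bin. Origin: centre of its underside. Leave it.
- spool: Empty wooden spool, 34 mm across, 35 mm tall, standing at the middle of the bin. Origin: centre of its underside. Leave it.
- cork1: Cork stopper, 24 mm across, 28 mm tall, standing near the bin's +y wall. Origin: centre of its underside. Leave it.
- cork2: The same kind of cork, near the bin's -y wall. Leave it.
- planter: Turquoise ceramic planter with a succulent, 88 mm across, about 105 mm tall, at the far side of the table. Origin: centre of its underside. Leave it.
- trowel: Small steel trowel with a wooden handle, 246 mm long, 60 mm wide, lying along its x. Origin: on the table near its middle. Leave it.
- dibber: Wooden dibber, 190 mm long, 22 mm thick, lying diagonally on the table along its x. Origin: on the table near its middle. Leave it.

How it is judged:
On the way, in this order (a step that is already met when the one before it is completed fails the run):
1. the jar is lifted out of the bin with its cap on (height (world z) of jar_center above 0.105 m and z of cap_center in the frame of jar_center below 0.0385 m and distance between cap_center and jar_center below 0.04 m), for 0.1 s.
2. the jar is seated upright in the block's pocket, cap still on (horizontal distance between jar_center and pocket_floor below 0.005 m and z of jar_center in the frame of pocket_floor between 0.034 and 0.043 m and angle between jar_center's own z axis and vertical below 0.08 rad and distance between cap_center and jar_center below 0.04 m), for 0.2 s.
3. the cap comes off its threads while the jar stays seated (horizontal distance between jar_center and pocket_floor below 0.005 m and z of jar_center in the frame of pocket_floor between 0.034 and 0.043 m and angle between jar_center's own z axis and vertical below 0.08 rad and z of cap_center in the frame of jar_center above 0.046 m), for 0.1 s.
At the end, for the whole second after the job is handed in: The jar stands seated in the block's pocket (centred within 5 mm, down within 4 mm, tilted less than 0.08 rad) and the fingers hold the cap at rest, off the jar, its lower rim 5 to 60 mm above the jar's rim, within 20 mm of the jar's axis and level within 0.2 rad (horizontal distance between jar_center and pocket_floor below 0.005 m and z of jar_center in the frame of pocket_floor between 0.034 and 0.043 m and angle between jar_center's own z axis and vertical below 0.08 rad and z of cap_center in the frame of jar_center between 0.0555 and 0.1105 m and horizontal distance between cap_center and jar_center below 0.02 m and angle between cap_center's own z axis and vertical below 0.2 rad and contact force between cap and the fingers above 1 N and contact force between cap and jar below 0.05 N and linear speed of each of cap, jar below 0.02 m/s); the arm keeps its last pose, push and grip.
It fails at once if a thing on the table is disturbed (moved over 40 mm) (distance of any of planter, trowel, dibber from where it was at the start of the episode above 0.04 m).
It fails at once if another thing in the bin is taken out, tipped over or pushed far (over 60 mm) (distance of any of clip_jar, mini_pot, seed_tin, spool, cork1, cork2 from where it was at the start of the episode above 0.06 m or angle between any of clip_jar, mini_pot, seed_tin, spool, cork1, cork2's own z axis and vertical above 0.7 rad).
It also fails if it takes over 54 s, if anything falls off the work surface, if the arm or the gripper's body presses on something with over 40 N, if the wrist force passes 120 N, or if a joint passes its speed limit or range.

## Working session

There is one attempt and no reset: what is moved stays moved. The work goes in short steps, each a Python script; the robot and the scene stay as the last script left them, time stands still between calls to the robot, and variables do not carry over. Pictures are saved under pics/ and viewed, at most 10 in all, crops included, and the job is handed in when it is done.

```bash
mkdir -p pics; ls
python3 - <<'E'
from station import *
import cv2,numpy as np
np.set_printoptions(precision=4,suppress=True)
for n in ["scene","side"]:
    im=read_camera(n); cv2.imwrite(f"pics/{n}0.png",im[:,:,::-1])
for n in ["scene","side","wrist"]:
    i=camera_info(n); print(n,i)
print(get_time(),get_tcp_pos(),get_ee_rot())
E
```

```text
pics
scene {'intrinsics': array([[577.8017,   0.    , 328.2026],
       [  0.    , 577.8017, 246.212 ],
       [  0.    ,   0.    ,   1.    ]]), 'T': array([[ 0.6488, -0.5954,  0.4739,  1.0694],
       [ 0.7607,  0.5212, -0.3868, -0.3727],
       [-0.0167,  0.6115,  0.7911,  0.902 ],
       [ 0.    ,  0.    ,  0.    ,  1.    ]])}
side {'intrinsics': array([[463.2617,   0.    , 324.6428],
       [  0.    , 463.2617, 234.811 ],
       [  0.    ,   0.    ,   1.    ]]), 'T': array([[-0.9618,  0.1623, -0.2202,  0.3829],
       [-0.2729, -0.5133,  0.8136,  0.6667],
       [ 0.019 ,  0.8427,  0.538 ,  0.5187],
       [ 0.    ,  0.    ,  0.    ,  1.    ]])}
wrist {'intrinsics': array([[407.2942,   0.    , 311.4361],
       [  0.    , 407.2942, 239.5987],
       [  0.    ,   0.    ,   1.    ]]), 'tool_from_camera': array([[ 0.    ,  0.9544,  0.2986,  0.0818],
       [ 1.    , -0.0002,  0.0006, -0.0007],
       [ 0.0006,  0.2986, -0.9544, -0.163 ],
       [ 0.    ,  0.    ,  0.    ,  1.    ]])}
0.1 [ 0.1526 -0.6056  0.222 ] [-0.0007  0.9924  0.1231 -0.0001]
```

View pics/scene0.png

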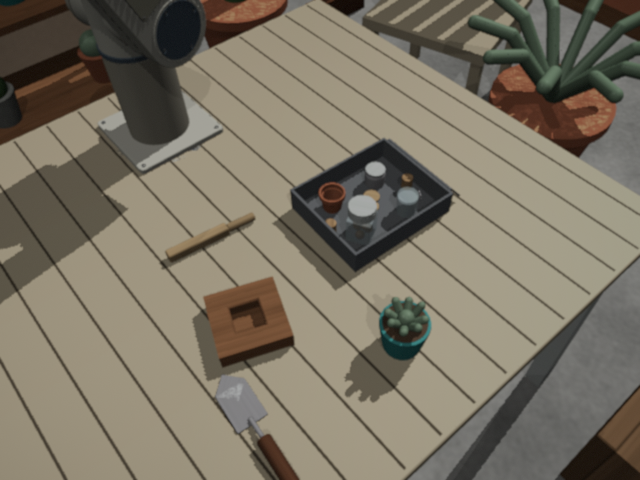

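View pics/side0.png

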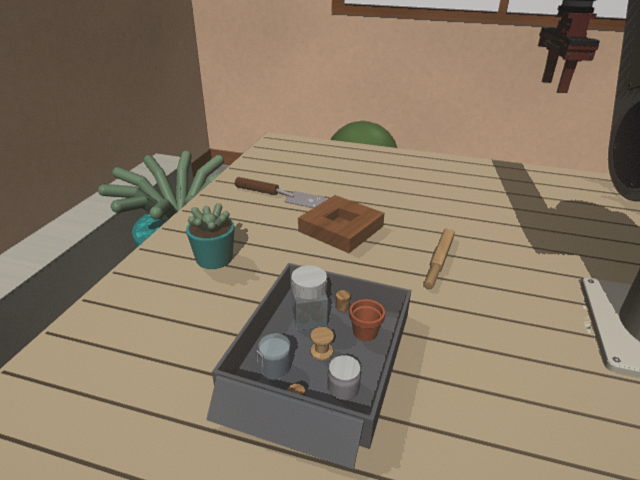

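The scene view shows the cap at about (362,207), its jar in the bin's front part, and the block's pocket at about (249,315). The side view shows the cap top at (309,276) and the pocket at (341,216). The next script casts rays from these and looks from the wrist above each.

```bash
cat > h.py <<'E'
from station import *
import cv2,numpy as np
from scipy.spatial.transform import Rotation as R
np.set_printoptions(precision=4,suppress=True)
def camT(n):
    i=camera_info(n)
    if n!="wrist": return i["intrinsics"],i["T"]
    T=np.eye(4); q=np.array(get_ee_rot()); T[:3,:3]=R.from_quat(q[[1,2,3,0]]).as_matrix(); T[:3,3]=get_tcp_pos()
    return i["intrinsics"],T@i["tool_from_camera"]
def cast(uv,z,K,T):
    uv=np.atleast_2d(uv).astype(float)
    d=np.c_[(uv[:,0]-K[0,2])/K[0,0],-(uv[:,1]-K[1,2])/K[1,1],-np.ones(len(uv))]@T[:3,:3].T
    return T[:3,3]+d*((z-T[2,3])/d[:,2])[:,None]
def shot(n,name):
    K,T=camT(n); im=read_camera(n)[:,:,::-1].copy(); cv2.imwrite(f"pics/{name}.png",im); np.savez(f"pics/{name}.npz",K=K,T=T); return im,K,T
def down(yaw): # tool x axis at angle yaw in world, z down
    c,s=np.cos(yaw/2),np.sin(yaw/2); return [0,c,s,0]
def yaw():
    q=np.array(get_ee_rot()); m=R.from_quat(q[[1,2,3,0]]).as_matrix(); return np.arctan2(m[1,0],m[0,0])
E
python3 - <<'E'
from h import *
K,T=camT("scene");K2,T2=camT("side")
print("cap",cast((362,204),.091,K,T),cast((309,276),.091,K2,T2))
pb=(cast((248,314),.034,K,T)+cast((341,216),.034,K2,T2))/2
print("blk",cast((248,314),.034,K,T),cast((341,216),.034,K2,T2), yaw())
pc=(cast((362,204),.091,K,T)+cast((309,276),.091,K2,T2))[0]/2
pb=pb[0]
for p,n in((pb,"b"),(pc,"c")):
    move_pose([p[0],p[1],0.23],down(yaw())) if n=="b" else move_pose([p[0],p[1],0.24],down(yaw()))
    print(n,get_tcp_pos(),get_joint_pos(),get_time()); shot("wrist","w"+n)
im=np.hstack([cv2.resize(cv2.imread(f"pics/w{n}.png"),(400,300)) for n in "bc"])
E
```

```text
cap [[0.5492 0.1366 0.091 ]] [[0.549  0.1378 0.091 ]]
blk [[ 0.571  -0.1508  0.034 ]] [[ 0.5688 -0.1465  0.034 ]] 0.24683583302454004
b [ 0.5697 -0.1495  0.23  ] [-0.2767  0.3623  1.7055 -0.0002  1.0738  1.0484] 2.3167
c [0.5494 0.1363 0.24  ] [ 0.2224  0.3169  1.7471 -0.0004  1.0776  1.5484] 3.475
```

View pics/wb.png

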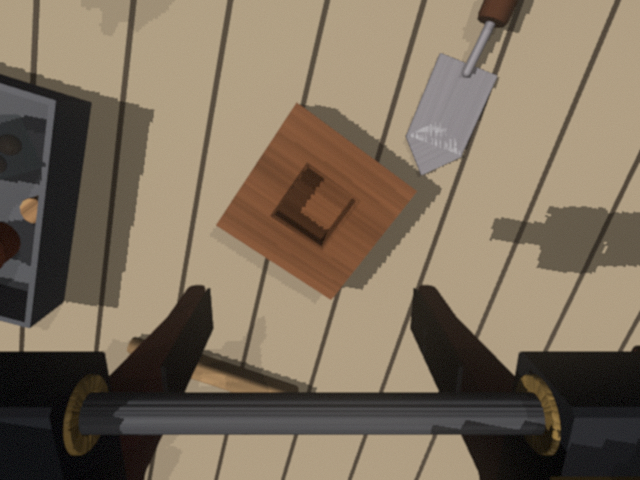

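View pics/wc.png

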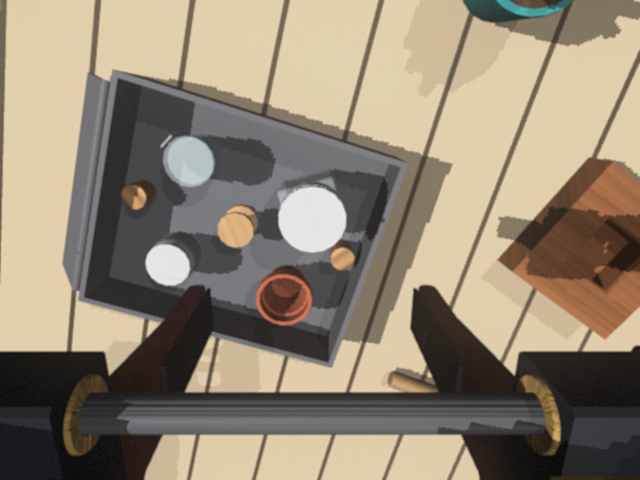

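The first wrist view shows the pocket mouth's corners near (308,164), (354,201), (323,244) and (272,213). The second shows the cap disc at (312,218) with shoulder corners near (278,190) and (333,178). I'll compute the poses and look closer at the jar.

Run:
```python
from h import *
d=np.load("pics/wb.npz");im=cv2.imread("pics/wb.png");K,T=d["K"],d["T"]
def sq(P):
    c=P.mean(0); e=np.roll(P,-1,0)-P; a=np.arctan2(e[:,1],e[:,0]); return c[:2],np.degrees(np.angle(np.mean(np.exp(4j*a)))/4),np.linalg.norm(e[:,:2],axis=1)
print("pocket",sq(cast([(308,164),(354,201),(323,244),(272,213)],.034,K,T)))
hsv=cv2.cvtColor(im,cv2.COLOR_BGR2HSV)
m=((hsv[...,0]<14)&(hsv[...,1]>105)).astype(np.uint8); m[300:]=0; m[:,:200]=0; m[:,440:]=0
m=cv2.morphologyEx(m,cv2.MORPH_CLOSE,np.ones((5,5)));m=cv2.morphologyEx(m,cv2.MORPH_OPEN,np.ones((7,7)))
c=max(cv2.findContours(m,0,2)[0],key=cv2.contourArea); W=cast(c[:,0],.034,K,T)
b=cv2.boxPoints(cv2.minAreaRect((W[:,:2]*1000).astype(np.float32)))/1000; print("outer",sq(np.c_[b,0*b[:,0]]))
def cap(im,K,T):
    m=((im.min(2)>190)).astype(np.uint8)
    m[:, :250]=0; m[:,390:]=0
    c=max(cv2.findContours(cv2.morphologyEx(m,cv2.MORPH_OPEN,np.ones((9,9))),0,2)[0],key=cv2.contourArea); W=cast(c[:,0],.091,K,T)
    (x,y),r=cv2.minEnclosingCircle((W[:,:2]*1000).astype(np.float32)); return x,y,r
d=np.load("pics/wc.npz");print(cap(cv2.imread("pics/wc.png"),d["K"],d["T"]))
move_pose([.5494,.1363,.15],down(yaw()+0.5))
im,K,T=shot("wrist","wc2")
print(cap(im,K,T),get_joint_pos(),np.degrees(yaw()))
c=im[60:330,150:490]; cv2.imwrite("pics/wc2c.png",cv2.resize(c,(680,540),interpolation=2))
```

```text
pocket (array([ 0.5711, -0.1508]), np.float64(-21.36393292626062), array([0.0527, 0.049 , 0.055 , 0.0548]))
outer (array([ 0.5696, -0.1519], dtype=float32), np.float32(-21.061996), array([0.1312, 0.1301, 0.1312, 0.1301], dtype=float32))
(549.8453369140625, 137.263916015625, 26.962570190429688)
(549.6498413085938, 136.91217041015625, 26.812084197998047) [ 0.2208  0.4321  1.8124 -0.0001  0.8955  1.0514] 42.41646072345141
```

View pics/wc2c.png

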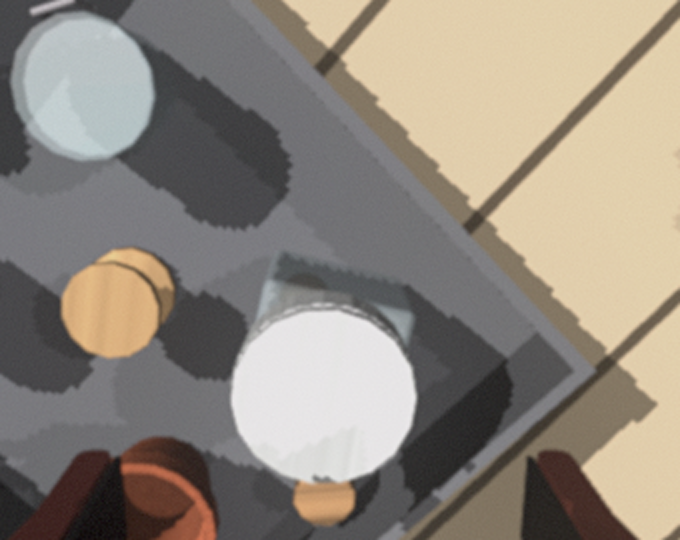

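The crop shows the cap disc at (323,393) and two square corners of the jar at (279,252) and (414,298). Casting them to both the base and the shoulder height will tell which edge this is and give the yaw.

Run:
```python
from h import *
d=np.load("pics/wc2.npz");K,T=d["K"],d["T"]
uv=np.array([(279,252),(414,298),(408,345)])/2+[150,60]
for z in (.005,.063):
    P=cast(uv,z,K,T)[:,:2]-[.5497,.137]
    e=P[1]-P[0]; print(z,np.linalg.norm(P,axis=1)*1000,np.degrees(np.arctan2(P[:,1],P[:,0])),np.linalg.norm(e),np.degrees(np.arctan2(e[1],e[0])))
```

```text
0.005 [32.258  36.8751 35.0219] [ 73.0472 -32.1494 -62.7316] 0.05499061914082959 -66.62783992892071
0.063 [40.1019 37.1503 28.6431] [ 61.708   -8.7723 -31.5971] 0.04464003695736824 -66.62783992892075
```

The two corners don't fit one plane cleanly. I'll look from straight above the jar, where all four shoulder corners stick out past the cap.

Run:
```python
from h import *
y=yaw(); u=np.array([np.cos(y),np.sin(y)])
p=np.array([.5497,.137])-.0818*u
move_pose([*p,.13],down(y))
im,K,T=shot("wrist","wd"); print(T[:3,3])
d=np.linalg.inv(T)@[.5497,.137,.063,1]; c=np.array([K[0,2]+K[0,0]*d[0]/-d[2],K[1,2]+K[1,1]*d[1]/d[2]]); print(c)
x,yy=c.astype(int); x0=x-90;y0=max(yy-90,0); print(x0,y0)
cc=im[y0:y0+180,x0:x0+180].astype(float); cc=np.clip(cc*1.8,0,255).astype(np.uint8)
cv2.imwrite("pics/wdc.png",cv2.resize(cc,None,fx=3.3,fy=3.3,interpolation=2))
```

```text
[0.5498 0.1372 0.2946]
[311.142  113.7866]
221 23
```

View pics/wdc.png

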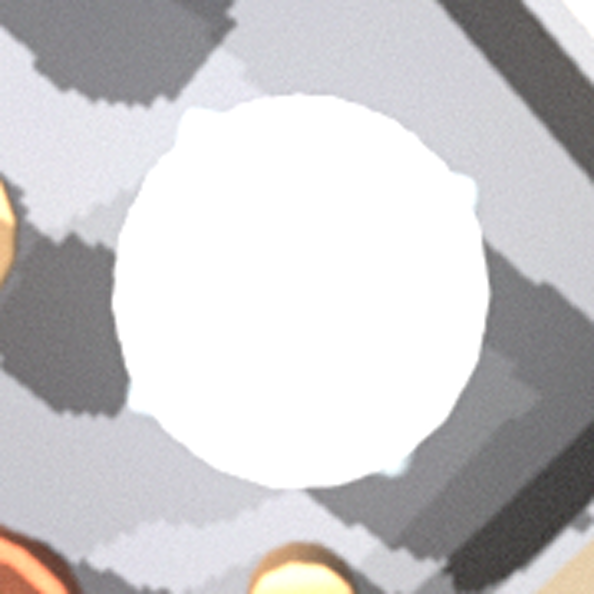

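The view from above shows the four shoulder corners at crop (183,110), (472,180), (400,472) and (130,408), around the cap centred at (302,291). From these I get the yaw, then grip and lift.

Run:
```python
from h import *
d=np.load("pics/wd.npz");K,T=d["K"],d["T"]
P=cast(np.array([(183,110),(472,180),(400,472),(130,408)])/3.3+[221,23],.063,K,T)[:,:2]
print(P.mean(0)); c=P.mean(0); v=P-c; a=np.arctan2(v[:,1],v[:,0]); yj=np.degrees(np.angle(np.mean(-np.exp(4j*a)))/4)
print(np.linalg.norm(v,axis=1),np.degrees(a),"yj",yj)
cp=cast(np.array([302,291])/3.3+[221,23],.091,K,T)[0,:2];print(cp)
p=(cp+c+np.array([.5497,.137]))/3
dy=(-21.06-yj+45)%90-45
g=np.radians(yj); g+=np.round((yaw()-g)/(np.pi/2))*np.pi/2   # pads on the jar's faces
print(p,"turn",dy,"grip yaw",np.degrees(g)); np.save("dy.npy",[dy,g])
move_pose([*p,.15],down(g)); print(get_joint_pos())
movel([*p,.066],v=.08); command_gripper(0.0); print(get_grip_width()*88,get_finger_force())
F=np.array(get_ft_force())
movel([*p,.11],v=.06); wait(.2); print(get_ft_force()-F, get_grip_width()*88)
movel([*p,.22],v=.15); print(get_tcp_pos(),get_time(),get_ft_force()-F)
im,_,_=shot("side","lift")
```

```text
[0.5498 0.1374]
[0.0335 0.0335 0.0336 0.0332] [  74.5905  -15.2236 -105.8838  164.7038] yj 29.54673715003572
[0.551  0.1373]
[0.5502 0.1372] turn 39.39326284996429 grip yaw 29.54673715003572
[ 0.2252  0.4346  1.8087 -0.0001  0.8958  1.2784]
53.945442270714835 30.00007323687896
[-0.6252  1.7821 -5.0957] 53.86030097237014
[0.5495 0.1371 0.2191] 8.8333 [-0.8734  2.3718 -5.1223]
```

View pics/lift.png

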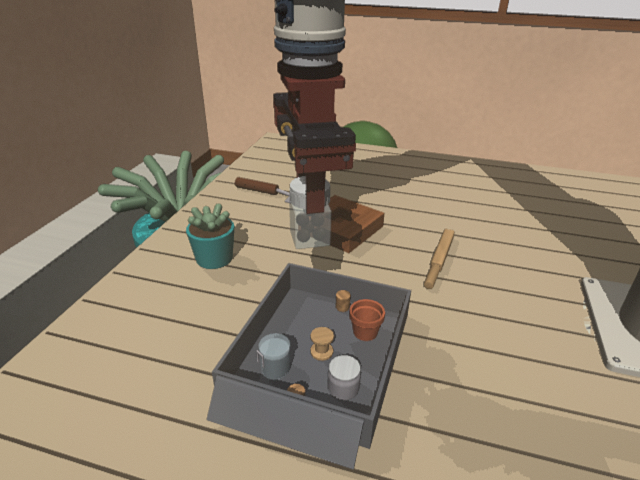

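The jar hangs upright from its cap at (310,215), with the rest of the bin undisturbed. Next it goes to the block.

Run:
```python
from h import *
dy,g=np.load("dy.npy"); a=g+np.radians(dy); p=[.570,-.1516]
move_pose([*p,.22],down(a)); print(get_joint_pos(),get_grip_width()*88)
movel([*p,.105],v=.12); wait(.2); F=np.array(get_ft_force())
hit=movel([*p,.067],v=.03,until_force=10); print(hit,get_tcp_pos(),get_ft_force()-F,get_ft_torque(),get_time())
shot("scene","seat"); 
im=cv2.imread("pics/seat.png")[200:380,150:350]; cv2.imwrite("pics/seatc.png",cv2.resize(im,None,fx=3,fy=3))
```

```text
[-0.2793  0.3756  1.7125  0.0005  1.0545  0.0887] 53.81405138700086
True [ 0.5702 -0.1517  0.0689] [-1.3677  0.9893  9.5319] [0.0461 0.3063 0.0061] 12.4333
```

View pics/seatc.png

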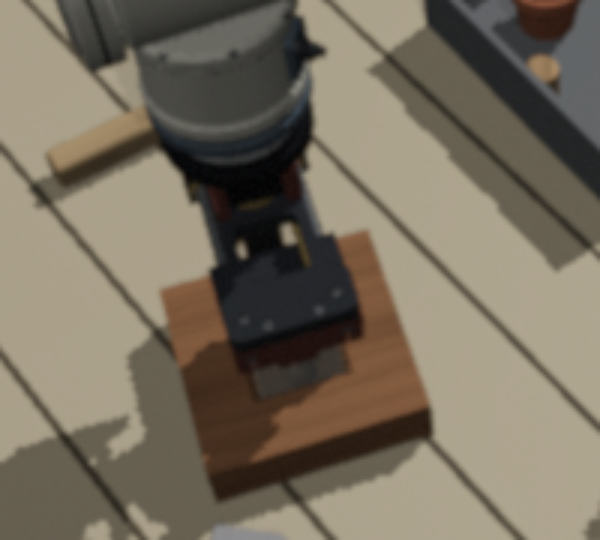

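Contact came at TCP z = 0.0689, against 0.069 expected, so the jar is fully down: the crop shows it sitting in the pocket near (300,370). Now the twist, in steps, with torque monitored.

Run:
```python
from h import *
a=yaw(); p=np.array(get_tcp_pos()); t0=get_ft_torque()[2]
print(np.degrees(a))
for k in range(1,6):
    movel(p,down(a+np.radians(15*k)))
    print(15*k,np.degrees(yaw()-a),get_ft_torque()[2]-t0,get_ft_force(),get_tcp_pos()[2],get_grip_width()*88,get_time())
```

```text
68.94026356011398
15 14.842935553042134 0.027808403743515148 [-0.9659 -1.9845  0.1799] 0.06908340326534695 53.68598287940608 12.8917
30 29.766194221160184 0.024425761958537753 [-1.2702 -1.1341 -0.3444] 0.06909563374008294 53.844848826774765 13.3
45 44.838258826674156 0.09032100539458406 [-3.2585  1.2524 13.2558] 0.07059215173142946 53.72008638269986 13.7083
60 59.82841958847511 0.019371647206656233 [-1.7144  0.6869 10.814 ] 0.07060688750694631 54.231223977997224 14.1167
75 74.83357207048967 0.05345716119404431 [-2.3473  0.2704  9.8487] 0.07063294173222069 53.682104273160064 14.525
```

The upward push of 13 N with a 1.5 mm rise near 45° is the seal letting go. I'll lift straight up slowly, watching the force.

Run:
```python
from h import *
p=np.array(get_tcp_pos())
for z in (.074,.080,.109):
    movel([p[0],p[1],z],v=.03); wait(.15); print(get_tcp_pos(),get_ft_force(),get_grip_width()*88,get_finger_force(),get_time())
wait(.5)
a=shot("side","end")[0][130:290,250:430]; b=shot("scene","end2")[0][200:360,150:330]
cv2.imwrite("pics/endc.png",cv2.resize(np.hstack([a,b]),None,fx=2.2,fy=2.2))
```

```text
[ 0.5715 -0.152   0.0738] [-0.6162  0.0633  0.0793] 53.736315466593965 30.00012333970517 15.0
[ 0.5716 -0.1521  0.08  ] [ 0.6699  0.3894 -1.0615] 53.95039738993117 29.99985563219525 15.5
[ 0.5715 -0.152   0.1088] [-0.4987 -0.2727 -0.5038] 53.8854291157983 29.99988292576745 16.7667
```

View pics/endc.png

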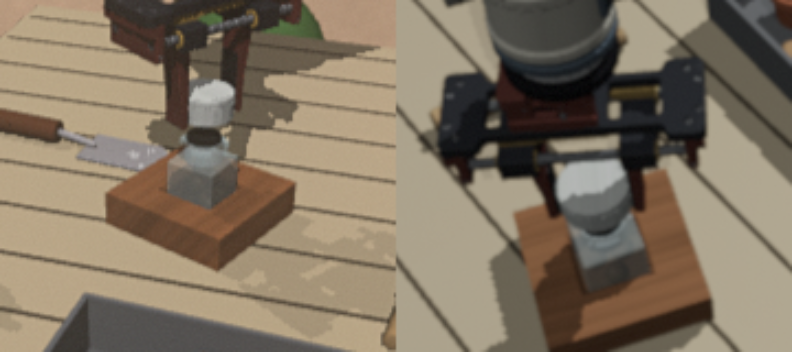

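The left half shows the cap held level at (212,100), clear above the open jar's mouth at (205,135), with the jar seated upright in the block. The right half agrees, with the cap at (593,195) above the jar.

```bash
python3 -c "
from station import *
print(job_done())"
```

```text
the job is handed in; nothing more can be done
None
```

The job is handed in: the jar is seated in the block's pocket and the unscrewed cap is held level about 25 mm above its open rim; the arm finished at 17 s of the 54 s allowed, and the hand-in returned no verdict.

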